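# Clamp a carving block with the fold-out crank

## Robot

A 6-joint arm with a two-finger parallel gripper is mounted at the origin on the work surface. World frame = base frame: x ahead of the robot, y to its left, z up, the work surface at z = 0. Lengths are in m, angles in rad, forces in N, time in s.
With the tool pointing down it reaches from about 0.275 to 0.75 m from the base axis. Payload 10.2 kg.
Tool frame: the origin (TCP) lies between the finger pads; the fingertips stand 17 mm ahead of it and the grasp point (between the pads) lies 2 mm behind it; z points along the fingers, y is the line along which they close (so a half turn about z gives the same grasp; the last joint's range is limited). The gripper opens to 85 mm and grips with 20 to 120 N. Pads are 22 mm wide; open, the fingers measure 114 mm over their backs; the gripper's body (76 mm by 85 mm) begins 54 mm behind the grasp point. The pads swing forward as they close: fully open they stand 13 mm farther back than shut.
Start: joints at [1.074, 0.313, 1.498, -0, 1.331, -0.223], TCP at [0.142, 0.505, 0.212] pointing down, gripper open.
Joint ranges: [-2.94, 2.94], [-0.97, 2.17], [0.19, 2.56], [-1.23, 4.37], [0.02, 3.11], [-2.88, 2.88]. Speed limits (rad/s): [2.39, 2.39, 3.01, 3.14, 3.14, 3.14].

## Interface

Orientations are given as a unit quaternion [w, x, y, z].
In Python, from plant import bot gives the robot as it stands. The module is installed in compiled form; this text tells all that it offers.
- The arm moves only by the tool step_arm, never from a script. Its arguments are lists of equal length, an entry for each row: "dp": the shift along the world's x, y, z in m, a list of three; "yaw": the turn about the world's z in rad; "gripper": the opening, from 0 (shut) to 1 (fully open). A call has 1 to 10 rows; each row is the pose to reach, as a shift and turn from the pose commanded when the call began; what a row does not reach only later rows make up. A row lasts 1/10 s, in which the tool goes at most 50 mm and 8.59 degrees, less where a joint would pass 70% of its speed; a pose out of reach is approached as far as the arm can. A call with a gripper value outside its range is refused whole. The fingers move at their own pace and stop on an object; the grip force is fixed at half the most. Time passes only in rows, so rows that repeat a pose let the fingers close. It gives the time, the measured TCP pose, the force, the opening and the grip force at its end, in the units of the state.
- bot.get_state(): the state, without advancing time (a new reading comes with each control period).
- bot.get_image(name): name is "scene" or "top" or "wrist"; returns the picture (480x640x3 uint8, red, green, blue); there is no depth.
- bot.camera_params(name): a dict with "mtx" (3x3 intrinsics, pixels), "position" and "attitude" of the camera in the world. Camera axes: x right, y up, looking along -z (the intrinsics and any distortion apply to the point x, -y, -z); pixel columns grow to the right and rows downward; lengths in m; the calibration is good to about 2 mm. A picture is of the moment at which its call begins: read the wrist's pose just before it. camera_params takes no time and is no camera call; for the wrist camera it gives the pose at the moment of the call.
- bot.job_done(): hands the job in; it is judged then, once.
The state is a dict: "t": time; "q": joint angles; "joint_velocities": joint speeds; "joint_torque": joint torques, N m; "ee_pos": TCP position; "orientation": TCP orientation; "force": force on the tool from outside, world axes, zero at the start; "wrist_torque": the same for the moment, N m; "opening": opening from 0.0 (shut) to 1.0 (fully open); "gripper_force": force on a finger pad.
Only numpy, scipy, OpenCV 4.12 (cv2) and the standard library are available. Lean on these libraries where they do the work, as an engineer would, in place of code of your own. Each camera call takes 0.05 s, during which the arm holds its last target. There are 200 camera calls.

## Task

Push the carved wooden block lengthways into the gap of the green bench clamp until its end meets the yellow end stop, then swing the red crank handle on the wheel fully upright and crank the wheel clockwise (seen from above) by that handle until the steel jaw grips the block firmly against the back stop. Then fold the handle down flat on the wheel again and let go, leaving the block clamped and the tools around it undisturbed.

Things in the scene. Friction and masses are not known exactly. Their poses are not given: they have to be found in the camera images.
- clamp: Green bench clamp bolted to the bench; does not move. Origin on the bench top under the wheel axis; x points from the wheel to the back stop, z up. In its frame: green gearbox x -60 to 70, y -55 to 55 mm, 75 mm high, with the handwheel on top. The block belongs on the bench between jaw and back stop and enters from the -y side; seated and clamped, its centre is at x = 155, y = 0 mm.
- stop: Green back stop with yellow end stop, fixed to the clamp; same origin and axes as clamp. Back stop: wall 50 mm high, its face at x = 185 mm, y -65 to 85. Yellow end stop, 40 mm high: its face at y = +65 mm, spanning x 115 to 190.
- ram: Moving steel jaw, a plate 18 thick, 70 wide, 42 mm high. Axes as the clamp's; its origin lies on the bench 85 mm behind its front face. The origin starts -10 to +10 mm along x from the clamp's origin, advances 10 mm per radian of the wheel and meets the seated block at +40 mm. The plate sits on springs: past contact it presses with 8 N, rising to 20 N over 0.6 rad more of the wheel, then rigid.
- wheel (a joint): Angle of the handwheel (dark steel disc, 124 mm across, its top face 100 mm above the bench) in rad, growing clockwise seen from above; at 0 the pivot lies on the +x side of the clamp frame; starts between -1 and 1, the jaw meets the block near 4.0. A third to half a radian past contact holds the block firmly; wheel friction (0.25 N m, 5 N at the handle) keeps the squeeze.
- wheel_center (a point): Centre of the wheel's top face, on its vertical axis.
- pivot (a point): Pivot of the folding handle, on the wheel, 50 mm from the wheel axis and 33 mm above the wheel's underside (18 mm above its top face). The pivot's axis is level and at right angles to the line from the wheel axis to the pivot. Site axes: x outward from the wheel axis, y along the pivot's axis, z up.
- handle (a joint): Fold angle of the handle in rad: 0 lies flat across the wheel, pointing from the pivot through the wheel's middle; 1.57 stands upright (end of travel). Starts at 0 to 0.2. It stays where it is left (friction 0.05 N m).
- grip (a point): Grip point on the axis of the red handle, 55 mm from the pivot. The handle is a red sleeve 22 mm across that revolves freely on its rod, reaching from 26 to 71 mm from the pivot (it tapers to 20 mm towards the pivot); folded flat its axis lies 18 mm above the wheel's top face.
- blank: The workpiece: a pale wooden block 60 (x) by 130 (y) by 45 mm (z) with a carved rosette on top, 0.15 to 0.31 kg, loose on the bench. Origin at the centre of its underside. It starts lying 120 to 180 mm to the -y side of its place, lined up with the gap within about 0.1 rad.
- chisel_a: Chisel with a brown handle, 230 mm long, lying left of the clamp; leave alone. Origin under its ferrule.
- chisel_b: Chisel with an orange handle, 230 mm long, lying left of the clamp; leave alone.
- mallet: Wooden carving mallet, 290 mm long, lying at the right, origin under its head; leave alone.
- hammer: Hammer lying at the right; leave alone.
- plane: Metal bench plane, 220 mm long, at the left; leave alone.

How it is judged:
By the outcome, as a careful person would: the job done as asked, in the order asked, and still so for the second after the job is handed in, with the robot touching nothing.
It also fails if it takes over 72 s, if anything falls off the work surface, if the arm or the gripper's body presses on something with over 40 N, if the wrist force passes 120 N, or if a joint passes its speed limit or range.

## Working session

There is one attempt and no reset: what is moved stays moved. The work goes in short steps, Python scripts to look and compute and a tool call to move; the robot and the scene stay as the last step left them, time stands still between calls to the robot, and variables do not carry over. Pictures are saved under pics/ and viewed, at most 10 in all, crops included, and the job is handed in when it is done.

Besides the shell and the picture viewer there is one more tool, called after "Call:" as name(argument=value, ...) on one line, values as JSON. step_arm: Moves the arm, as the interface text tells. Its arguments: {"type":"object","properties":{"dp":{"type":"array","items":{"type":"array","items":{"type":"number"}}},"yaw":{"type":"array","items":{"type":"number"}},"gripper":{"type":"array","items":{"type":"number"}}},"required":["dp","yaw","gripper"]}

```bash
mkdir -p pics
python3 - <<'E'
from plant import bot
import cv2
for n in ["scene","top"]:
    p=bot.camera_params(n); print(n,p)
    cv2.imwrite(f"pics/{n}0.png",bot.get_image(n)[:,:,::-1])
print(bot.camera_params("wrist")); s=bot.get_state(); print(s)
E
```

```text
scene {'mtx': array([[480.26448663,   0.        , 328.1342219 ],
       [  0.        , 480.26448663, 248.77131219],
       [  0.        ,   0.        ,   1.        ]]), 'position': array([ 1.3164531 , -0.27250976,  0.89144867]), 'attitude': array([0.76300092, 0.32041765, 0.22722292, 0.51335354])}
top {'mtx': array([[556.38866131,   0.        , 317.1463902 ],
       [  0.        , 556.38866131, 235.95664555],
       [  0.        ,   0.        ,   1.        ]]), 'position': array([0.26659165, 0.00978133, 1.43515172]), 'attitude': array([-0.68911499, -0.07179562,  0.07264005,  0.71741853])}
{'mtx': array([[377.83772587,   0.        , 318.57302624],
       [  0.        , 377.83772587, 237.72710805],
       [  0.        ,   0.        ,   1.        ]]), 'position': array([0.06174013, 0.52803958, 0.37226017]), 'attitude': array([ 0.78620905, -0.13171805, -0.09838665,  0.5956893 ])}
{'t': 0.1, 'q': array([ 1.07363886e+00,  3.13409007e-01,  1.49836819e+00, -2.67105184e-05,
        1.33100943e+00, -2.23368790e-01]), 'joint_velocities': array([ 0.00103111, -0.00162984, -0.00123832,  0.0014134 , -0.00060593,
       -0.0020365 ]), 'joint_torque': array([ 3.46352528e-03, -4.12893784e+01, -2.60141480e+01, -2.41601319e-04,
        2.99857260e-03,  1.50115875e-05]), 'ee_pos': array([0.14182671, 0.50521205, 0.211782  ]), 'orientation': array([-1.98311613e-04,  1.36463999e-01,  9.90644851e-01, -5.63235557e-04]), 'force': array([-0.89462278, -1.67937415,  1.02866112]), 'wrist_torque': array([ 0.01850068, -0.00497129,  0.03605453]), 'gripper_force': 0.0, 'opening': 1.0057061090215091}
```

View pics/scene0.png

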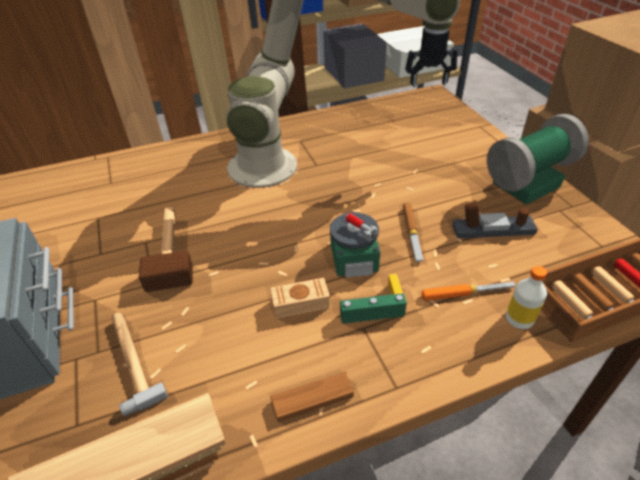

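View pics/top0.png

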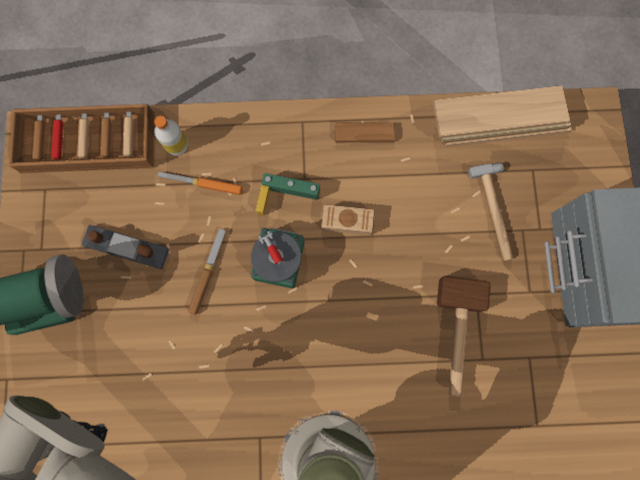

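The scene shows the clamp mid-bench: wheel centre at about top (276,257), back stop (290,187), yellow end stop (263,200), block (348,219). The handle lies folded with its pivot at about (266,239). I'll work out rough positions next, then look with the wrist camera.

```bash
cat > h.py <<'E'
from plant import bot
import numpy as np, cv2
from scipy.spatial.transform import Rotation as R
def rot(q): return R.from_quat([q[1],q[2],q[3],q[0]])
def ray(p,uv):
    d=np.linalg.inv(p["mtx"])@[uv[0],uv[1],1]; d=rot(p["attitude"]).apply(d*[1,-1,-1]); return p["position"],d
def onz(p,uv,z):
    o,d=ray(p,uv); return o+d*(z-o[2])/d[2]
def proj(p,X):
    c=rot(p["attitude"]).inv().apply(np.atleast_2d(X)-p["position"])*[1,-1,-1]; u=c@p["mtx"].T; return u[:,:2]/u[:,2:]
def tri(obs):
    A=np.zeros((3,3));b=np.zeros(3)
    for p,uv in obs:
        o,d=ray(p,uv); d=d/np.linalg.norm(d); M=np.eye(3)-np.outer(d,d); A+=M;b+=M@o
    return np.linalg.solve(A,b)
E
python3 - <<'E'
from h import *
np.set_printoptions(precision=4,suppress=True)
p=bot.camera_params("top"); s=bot.camera_params("scene")
for n,uv,z in [("wheel",(276,257),.1),("back",(290,187),.05),("yel",(263,200),.04),("blank",(348,219),.045),("blL",(323,218),.045),("blR",(373,220),.045),("piv",(266,239),.118),("grip",(275,254),.118)]:
    X=onz(p,uv,z); print(n,X,proj(s,X))
w=bot.camera_params("wrist"); st=bot.get_state()
T=rot(st["orientation"]); print("cam in tool",T.inv().apply(w["position"]-st["ee_pos"]), (T.inv()*rot(w["attitude"])).as_matrix())
print("tool axes",T.as_matrix())
E
```

```text
wheel [0.4954 0.1047 0.1   ] [[352.5545 227.553 ]]
back [0.6862 0.0674 0.05  ] [[371.0214 299.1547]]
yel [0.657  0.1389 0.04  ] [[392.8602 284.2925]]
blank [ 0.5962 -0.0786  0.045 ] [[297.6806 291.6462]]
blL [ 0.6015 -0.0146  0.045 ] [[324.0285 285.3239]]
blR [ 0.591  -0.1426  0.045 ] [[270.7509 298.108 ]]
piv [0.5374 0.1264 0.118 ] [[367.9125 230.1833]]
grip [0.4997 0.1056 0.118 ] [[353.7382 223.02  ]]
cam in tool [ 0.0833  0.0001 -0.1605] [[-0.0006  0.9459  0.3246]
 [ 1.      0.0002  0.0012]
 [ 0.0011  0.3246 -0.9459]]
tool axes [[-0.9628  0.2704 -0.0005]
 [ 0.2704  0.9628 -0.0011]
 [ 0.0002 -0.0012 -1.    ]]
```

Call:
step_arm(dp=[[0.03,-0.03,0.03],[0.06,-0.06,0.06],[0.09,-0.1,0.09],[0.12,-0.14,0.09],[0.15,-0.18,0.09],[0.18,-0.22,0.09],[0.21,-0.26,0.09],[0.24,-0.3,0.09],[0.27,-0.34,0.09],[0.3,-0.38,0.09]], yaw=[0,0,0,0,0,0,0,0,0,0], gripper=[1,1,1,1,1,1,1,1,1,1])

```text
t: 1.1
ee_pos: [0.4363, 0.1321, 0.3022]
orientation: [-0.0, 0.137, 0.991, 0.0]
force: [0.3, 0.7, 0.3]
opening: 1.0
gripper_force: 0.0
```

Call:
step_arm(dp=[[0.03,-0.04,0],[0.05,-0.07,0],[0.05,-0.07,0],[0.05,-0.07,0]], yaw=[0,0,0,0], gripper=[1,1,1,1])

```text
t: 1.5
ee_pos: [0.4855, 0.0637, 0.3018]
orientation: [-0.001, 0.137, 0.991, 0.0]
force: [-0.3, 0.8, -0.0]
opening: 1.001
gripper_force: 0.0
```

Run:
```python
from h import *
p=bot.camera_params("wrist"); im=bot.get_image("wrist"); np.savez("v1.npz",im=im,**p)
cv2.imwrite("pics/w1.png",cv2.resize(im[:,:,::-1],(800,600),interpolation=cv2.INTER_CUBIC)); print(bot.get_state()["ee_pos"])
```

```text
[0.4851811  0.06445432 0.30211683]
```

View pics/w1.png

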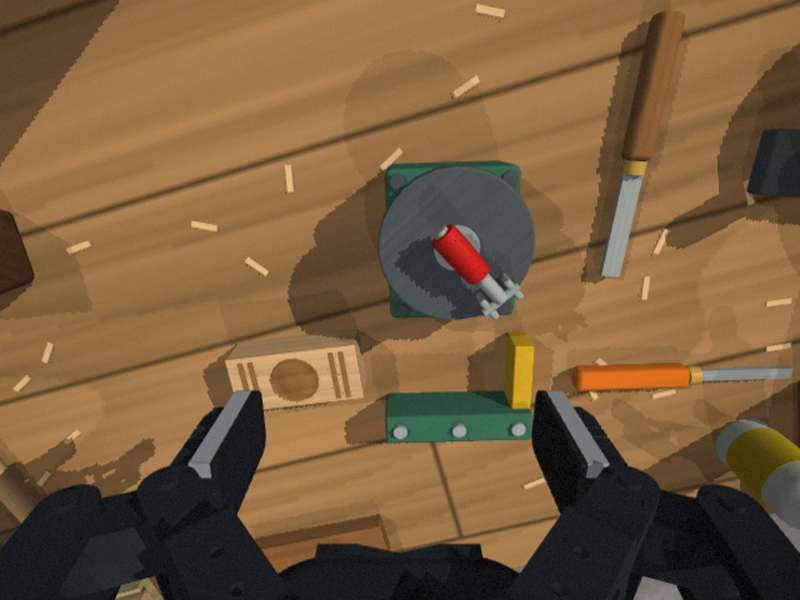

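The wrist view shows the wheel centre at (456,243), the handle with its free end at (445,236) and pivot at about (500,298), the back stop face from (387,395) to (505,392), the yellow stop at (520,370), and the block corners at (228,362), (356,342), (363,396) and (239,410). I'll take a second view for heights.

Call:
step_arm(dp=[[-0.04,0.0,0],[-0.08,0.0,0],[-0.1,0.0,0],[-0.1,0.0,0],[-0.1,0.0,0]], yaw=[0,0,0,0,0], gripper=[1,1,1,1,1])

```text
t: 2.05
ee_pos: [0.3854, 0.0647, 0.3027]
orientation: [0.001, 0.136, 0.991, 0.0]
force: [0.4, 0.3, -0.5]
opening: 1.006
gripper_force: 0.0
```

Run:
```python
from h import *
p=bot.camera_params("wrist"); im=bot.get_image("wrist"); np.savez("v2.npz",im=im,**p)
cv2.imwrite("pics/w2.png",cv2.resize(im[:,:,::-1],(800,600),interpolation=cv2.INTER_CUBIC)); print(bot.get_state()["ee_pos"])
```

```text
[0.38578788 0.06453895 0.30247531]
```

View pics/w2.png

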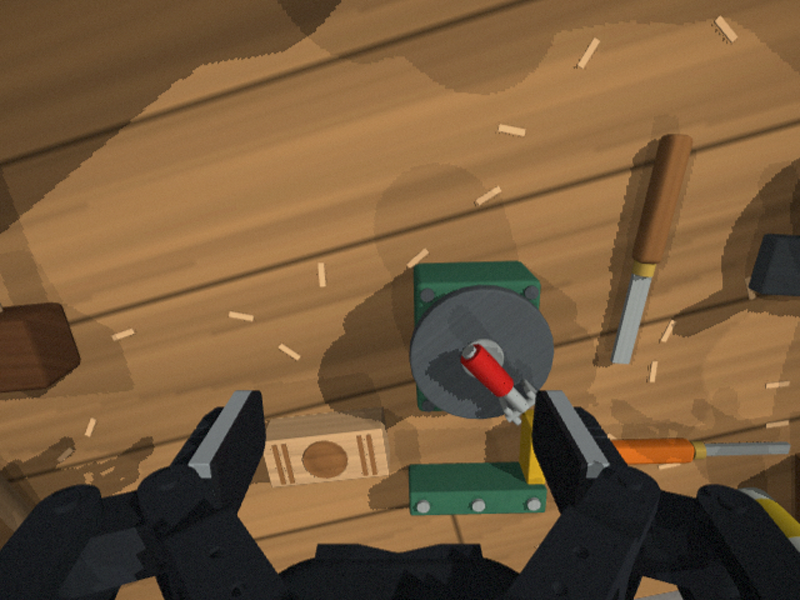

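View 2 shows the wheel centre at (482,352), back stop bolts at (423,506), (478,506) and (534,505), the rosette at (325,459), the handle end at (471,352) and the pivot at about (518,400). I'll triangulate these points.

```bash
cat > m.py <<'E'
from h import *
np.set_printoptions(precision=4,suppress=True)
v=[dict(np.load(f"v{i}.npz")) for i in (1,2)]
E
python3 - <<'E'
from m import *
pts={"wheel":((456.5,242.5),(482,352.5)),"b1":((400,432),(423,506)),"b2":((460,431),(478,506)),"b3":((518,430),(534,505)),
"ros":((295,380),(325,459)),"hend":((445,237),(472,352)),"piv":((501,296),(519,400))}
T={}
for n,(a,b) in pts.items():
    a=np.array(a)/1.25;b=np.array(b)/1.25
    X=tri([(v[0],a),(v[1],b)]); T[n]=X
    print(n,X,np.linalg.norm(proj(v[0],X)-a),np.linalg.norm(proj(v[1],X)-b))
d=T["b3"]-T["b1"]; print("yaw from bolts",np.arctan2(-d[0],d[1]))
# zoomed overlays, both views
for i,(cx,cy) in enumerate([(395,300),(395,390)]):
    pass
im=v[0]["im"][:,:,::-1]; a=cv2.resize(im[250:345,170:300],None,fx=6,fy=6,interpolation=cv2.INTER_CUBIC)
cv2.imwrite("pics/c1.png",a)
# red handle segmentation
for i in (0,1):
    hsv=cv2.cvtColor(v[i]["im"],cv2.COLOR_RGB2HSV); m=((hsv[...,0]<8)|(hsv[...,0]>172))&(hsv[...,1]>180)&(hsv[...,2]>90)
    n,l,s,c=cv2.connectedComponentsWithStats(m.astype(np.uint8)); k=1+s[1:,4].argmax(); ys,xs=np.where(l==k)
    print("red",s[k],c[k],cv2.minAreaRect(np.c_[xs,ys].astype(np.float32)))
E
```

```text
wheel [0.4947 0.1086 0.0952] 0.0639477513638334 0.05887464557440321
b1 [0.6825 0.0095 0.0488] 0.054812081339135045 0.05137420935485388
b2 [0.696  0.0683 0.0516] 0.6441534328610996 0.6032410772716021
b3 [0.7104 0.1262 0.0523] 0.08402803308929115 0.07881238727603955
ros [ 0.6001 -0.0769  0.0415] 0.22747663330846093 0.21333879044358947
hend [0.4848 0.1001 0.1093] 0.2917903486025762 0.26770743350296183
piv [0.5459 0.1312 0.1005] 1.5187441934949355 1.401920686946435
yaw from bolts -0.2346919477887037
red [ 346  180   46   47 1023] [369.3548 204.219 ] ((369.1697692871094, 204.0943603515625), (49.26646423339844, 22.606060028076172), 47.48955154418945)
red [369 276  42  41 797] [391.0928 297.4379] ((391.0000305175781, 297.0000305175781), (43.84062194824219, 19.798988342285156), 45.0)
```

View pics/c1.png

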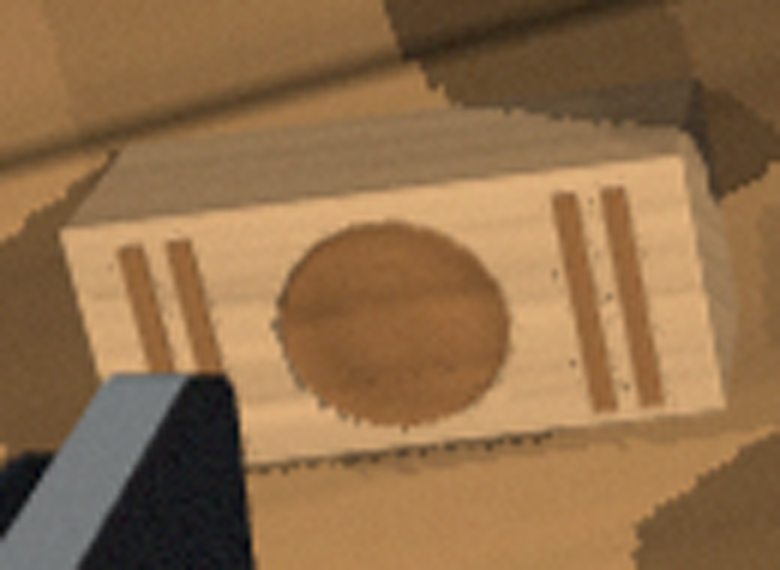

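Run:
```python
from m import *
W=[onz(v[0],np.array((456.5,242.5))/1.25,.1),onz(v[1],np.array((482,352.5))/1.25,.1)]; print("wheel",W)
B=[[onz(v[i],np.array(u)/1.25,.052) for u in L] for i,L in enumerate([[(400,432),(460,431),(518,430)],[(423,506),(478,506),(534,505)]])]
for b,w in zip(B,W):
    d=b[2]-b[0]; m=(b[0]+b[2])/2-w
    print("bolts",b,"len",np.linalg.norm(d),"yaw",np.arctan2(-d[0],d[1]),"mid vec",np.linalg.norm(m[:2]),np.arctan2(m[1],m[0]))
for u in [(387,395),(505,392),(386,441),(530,441)]: print("stop top corner",onz(v[0],np.array(u)/1.25,.05))
c=[onz(v[0],np.array(u)/6+[170,250],.045) for u in [(63,230),(686,155),(725,407)]]
d=c[1]-c[0]; print("block",c,"len",np.linalg.norm(d),np.linalg.norm(c[2]-c[1]),"yaw",np.arctan2(-d[0],d[1]),"ctr",(c[0]+c[2])/2)
r=[onz(v[0],(369.2,204.1),.118),onz(v[1],(391,297),.118)];print("red ctr",r, "tri",tri([(v[0],(369.2,204.1)),(v[1],(391,297))]))
for i,uv in enumerate([(369.2,204.1),(391,297)]):
    a=np.deg2rad([47.49,45][i]); e=np.array([np.cos(a),np.sin(a)]); p0=onz(v[i],np.array(uv)-15*e,.118);p1=onz(v[i],np.array(uv)+15*e,.118); d=p1-p0; print("handle dir to pivot (ang)",np.arctan2(d[1],d[0]))
```

```text
wheel [array([0.4935, 0.1084, 0.1   ]), array([0.4922, 0.1082, 0.1   ])]
bolts [array([0.6803, 0.0101, 0.052 ]), array([0.6957, 0.0692, 0.052 ]), array([0.7105, 0.1261, 0.052 ])] len 0.11984785757121978 yaw -0.2550316822172692 mid vec 0.2058482245129789 -0.19673927279934195
bolts [array([0.6796, 0.01  , 0.052 ]), array([0.6956, 0.0675, 0.052 ]), array([0.7106, 0.1263, 0.052 ])] len 0.1203950791611177 yaw -0.2610220996868635 mid vec 0.2067728848303764 -0.19511368446138216
stop top corner [0.6367 0.009  0.05  ]
stop top corner [0.6652 0.1224 0.05  ]
stop top corner [ 0.6882 -0.0071  0.05  ]
stop top corner [0.7284 0.1356 0.05  ]
block [array([ 0.5597, -0.1332,  0.045 ]), array([ 0.5782, -0.0059,  0.045 ]), array([ 0.6356, -0.0154,  0.045 ])] len 0.1286794163279618 0.05821448531114941 yaw -0.14464860428074466 ctr [ 0.5977 -0.0743  0.045 ]
red ctr [array([0.4995, 0.1086, 0.118 ]), array([0.501 , 0.1089, 0.118 ])] tri [0.4982 0.1085 0.1228]
handle dir to pivot (ang) 0.47736314257160967
handle dir to pivot (ang) 0.4904023093566331
```

Call:
step_arm(dp=[[0.02,-0.03,0],[0.04,-0.06,0],[0.06,-0.09,0],[0.09,-0.12,0],[0.12,-0.15,0],[0.15,-0.18,0],[0.18,-0.1885,0],[0.205,-0.1885,-0.03],[0.205,-0.1885,-0.07],[0.205,-0.1885,-0.11]], yaw=[-0.144,-0.288,-0.432,-0.576,-0.72,-0.864,-1.008,-1.152,-1.296,-1.44], gripper=[1,1,1,1,1,1,1,1,1,1])

```text
t: 3.1
ee_pos: [0.5914, -0.1242, 0.1895]
orientation: [-0.0, 0.758, 0.653, -0.0]
force: [0.8, 0.1, -0.2]
opening: 0.999
gripper_force: 0.0
```

Call:
step_arm(dp=[[0,0,-0.04],[0,0,-0.08],[0,0,-0.08]], yaw=[0,0,0], gripper=[1,1,1])

```text
t: 3.4
ee_pos: [0.5883, -0.1232, 0.1065]
orientation: [-0.005, 0.756, 0.655, -0.002]
force: [0.4, 0.2, -0.3]
opening: 1.0
gripper_force: 0.0
```

Run:
```python
from m import *
p=bot.camera_params("wrist"); a=bot.get_image("wrist"); b=bot.get_image("scene")
a=cv2.resize(a[:,:,::-1],(533,400)); b=b[200:350,210:310][:,:,::-1]; b=cv2.resize(b,(267,400),interpolation=cv2.INTER_CUBIC)
cv2.imwrite("pics/g1.png",np.hstack([a,b])); s=bot.get_state(); print(s["ee_pos"],s["q"],rot(s["orientation"]).as_matrix()[:,0])
```

```text
[ 0.5912 -0.1245  0.1128] [-0.4012  0.5728  1.3762  0.      1.1927 -0.2586] [0.1422 0.9898 0.    ]
```

View pics/g1.png

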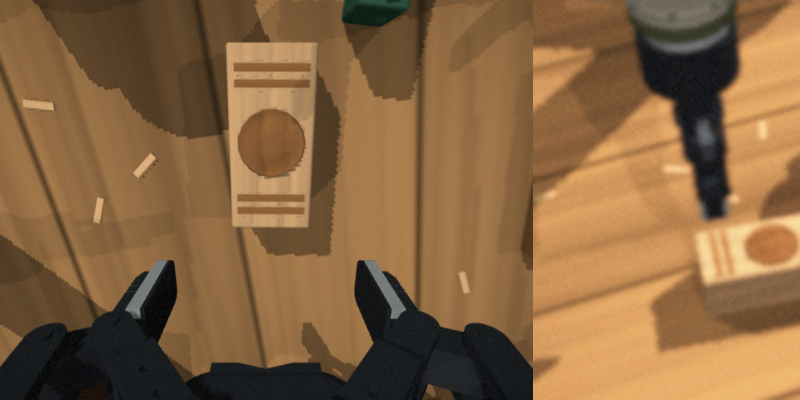

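The wrist view shows the block (image x 227–318) centred between the open fingers. I'll descend and grip.

Call:
step_arm(dp=[[0,0,-0.03],[0,0,-0.06],[0,0,-0.084],[0,0,-0.084],[0,0,-0.084],[0,0,-0.084],[0,0,-0.084],[0,0,-0.084],[0,0,-0.084]], yaw=[0,0,0,0,0,0,0,0,0], gripper=[1,1,1,1,0.6,0.6,0.6,0.6,0.6])

```text
t: 4.4
ee_pos: [0.5908, -0.1246, 0.0288]
orientation: [0.0, 0.756, 0.655, 0.0]
force: [-0.3, -0.0, 0.5]
opening: 0.599
gripper_force: 0.0
```

Run:
```python
from m import *
p=bot.camera_params("wrist"); s=bot.get_state(); print(proj(p,s["ee_pos"])/1.2,s["opening"],s["gripper_force"])
a=bot.get_image("wrist"); b=bot.get_image("scene")
a=cv2.resize(a[:,:,::-1],(533,400)); b=b[200:350,210:310][:,:,::-1]; b=cv2.resize(b,(267,400),interpolation=cv2.INTER_CUBIC)
cv2.imwrite("pics/g2.png",np.hstack([a,b]))
```

```text
[[265.0614 245.5166]] 0.5986648711477104 0.0
```

View pics/g2.png

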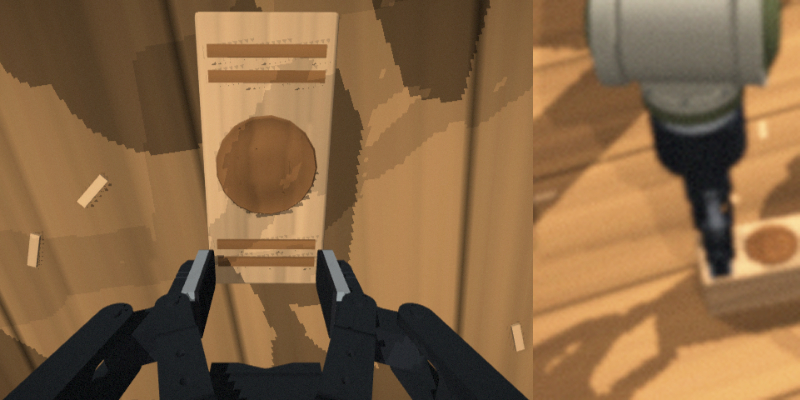

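The pads straddle the block's tail with about 1 mm left each side, so the opening isn't linear. I'll close further.

Call:
step_arm(dp=[[0,0,0],[0,0,0],[0,0,0],[0,0,0]], yaw=[0,0,0,0], gripper=[0.4,0.4,0.4,0.4])

```text
t: 4.9
ee_pos: [0.5905, -0.1245, 0.0283]
orientation: [-0.0, 0.756, 0.655, -0.0]
force: [-1.0, 0.3, -0.5]
opening: 0.402
gripper_force: 0.0
```

Run:
```python
from m import *
s=bot.get_state(); print(s["opening"],s["gripper_force"],s["ee_pos"])
a=bot.get_image("wrist"); b=bot.get_image("scene")
a=cv2.resize(a[:,:,::-1],(480,360)); b=b[220:340,220:320][:,:,::-1]; b=cv2.resize(b,(300,360),interpolation=cv2.INTER_CUBIC)
cv2.imwrite("pics/g3.png",np.hstack([a,b]))
```

```text
0.40216469743118033 0.0 [ 0.5905 -0.1245  0.0283]
```

View pics/g3.png

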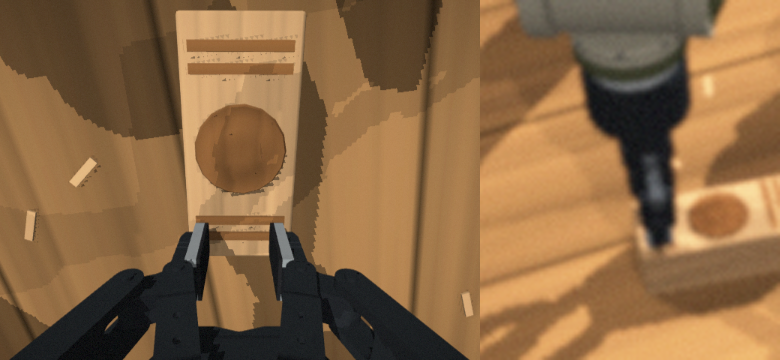

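Run:
```python
from m import *
p=bot.camera_params("scene"); s=bot.get_state()
for dz in (-.017,0,.01,.02,.03,.04): print(dz, proj(p,s["ee_pos"]+[0,0,dz]), proj(bot.camera_params("wrist"),s["ee_pos"]+[0,0,dz])*.75)
print("block top corners scene",proj(p,[[.5597,-.1332,.045],[.5782,-.0059,.045],[.6356,-.0154,.045],[.617,-.142,.045]]))
```

```text
-0.017 [[279.4722 305.0077]] [[238.5739 209.3979]]
0 [[278.835  300.3543]] [[238.5515 220.9478]]
0.01 [[278.4538 297.5713]] [[238.5362 228.7655]]
0.02 [[278.068  294.7537]] [[238.5192 237.5073]]
0.03 [[277.6773 291.9008]] [[238.5001 247.3475]]
0.04 [[277.2816 289.0119]] [[238.4784 258.5067]]
block top corners scene [[270.7436 287.5571]
 [323.8841 277.6013]
 [329.0839 295.5941]
 [274.3136 306.133 ]]
```

In this view the pads ride above the block top (gap narrower than the block, no force), so the fingertips stand higher than the text says. I'll back off, shut the gripper and measure the tip.

Call:
step_arm(dp=[[0,0,0.03],[-0.003,-0.02,0.05],[-0.006,-0.04,0.05],[-0.009,-0.065,0.05],[-0.009,-0.065,0.05],[-0.009,-0.065,0.05],[-0.009,-0.065,0.05]], yaw=[0,0,0,0,0,0,0], gripper=[0.4,0.2,0,0,0,0,0])

```text
t: 5.7
ee_pos: [0.5816, -0.1887, 0.0782]
orientation: [-0.0, 0.756, 0.655, 0.0]
force: [-0.4, 0.1, 0.4]
opening: -0.004
gripper_force: 0.0
```

Run:
```python
from m import *
p=bot.camera_params("wrist"); s=bot.get_state(); a=bot.get_image("wrist"); b=bot.get_image("scene"); t=bot.get_image("top")
np.savez("shut.npz",a=a,b=b,t=t,ee=s["ee_pos"])
print(s["ee_pos"],s["opening"])
T=rot(s["orientation"])
for dz in (.017,.0,-.01,-.02,-.03,-.04,-.05): print(dz, proj(p,s["ee_pos"]+T.apply([.011,0,dz]))[0], proj(bot.camera_params("scene"),s["ee_pos"]+T.apply([0,0,dz]))[0])
for c in (308,318,328): print(c,[tuple(a[r,c]) for r in range(260,345,6)])
q=cv2.resize(b[230:330,220:320][:,:,::-1],(400,400),interpolation=cv2.INTER_CUBIC)
cv2.imwrite("pics/shut.png",np.hstack([q,cv2.resize(a[200:400,218:418][:,:,::-1],(400,400))]))
```

```text
[ 0.5816 -0.1887  0.0782] -0.0035614989103848922
0.017 [318.065  259.4466] [249.3848 296.5138]
0.0 [318.0331 273.3493] [248.3917 291.5769]
-0.01 [318.0114 282.7861] [247.7973 288.6224]
-0.02 [317.9871 293.3638] [247.1952 285.6295]
-0.03 [317.9597 305.3027] [246.5853 282.5976]
-0.04 [317.9285 318.8836] [245.9673 279.5258]
-0.05 [317.8927 334.4702] [245.3412 276.4134]
308 [(np.uint8(172), np.uint8(126), np.uint8(80)), (np.uint8(168), np.uint8(125), np.uint8(78)), (np.uint8(167), np.uint8(123), np.uint8(77)), (np.uint8(165), np.uint8(120), np.uint8(74)), (np.uint8(165), np.uint8(121), np.uint8(77)), (np.uint8(165), np.uint8(122), np.uint8(76)), (np.uint8(117), np.uint8(112), np.uint8(106)), (np.uint8(120), np.uint8(125), np.uint8(124)), (np.uint8(116), np.uint8(120), np.uint8(121)), (np.uint8(121), np.uint8(123), np.uint8(121)), (np.uint8(122), np.uint8(123), np.uint8(125)), (np.uint8(121), np.uint8(124), np.uint8(125)), (np.uint8(120), np.uint8(123), np.uint8(126)), (np.uint8(118), np.uint8(120), np.uint8(121)), (np.uint8(119), np.uint8(124), np.uint8(122))]
318 [(np.uint8(162), np.uin
[... 653 characters left out ...]
 [(np.uint8(158), np.uint8(118), np.uint8(72)), (np.uint8(159), np.uint8(119), np.uint8(75)), (np.uint8(161), np.uint8(122), np.uint8(75)), (np.uint8(158), np.uint8(116), np.uint8(72)), (np.uint8(156), np.uint8(113), np.uint8(71)), (np.uint8(156), np.uint8(114), np.uint8(68)), (np.uint8(118), np.uint8(114), np.uint8(108)), (np.uint8(122), np.uint8(125), np.uint8(125)), (np.uint8(122), np.uint8(125), np.uint8(127)), (np.uint8(120), np.uint8(123), np.uint8(125)), (np.uint8(118), np.uint8(121), np.uint8(122)), (np.uint8(122), np.uint8(125), np.uint8(125)), (np.uint8(122), np.uint8(126), np.uint8(126)), (np.uint8(122), np.uint8(125), np.uint8(125)), (np.uint8(117), np.uint8(122), np.uint8(123))]
```

View pics/shut.png

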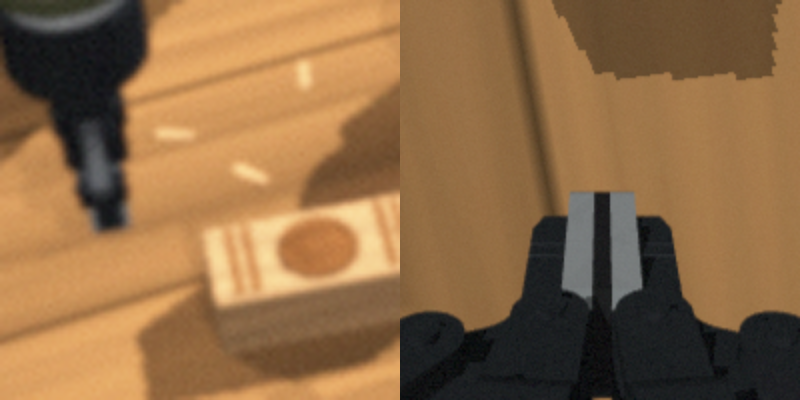

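The shut tip is at wrist row ~295 and scene (247,287), so it sits about 19 mm behind the reported TCP, not ahead. I'll confirm by touching the bench gently.

Call:
step_arm(dp=[[0,0,-0.03],[0,0,-0.06],[0,0,-0.08],[0,0,-0.085],[0,0,-0.088],[0,0,-0.088],[0,0,-0.088]], yaw=[0,0,0,0,0,0,0], gripper=[0,0,0,0,0,0,0])

```text
t: 6.55
ee_pos: [0.5822, -0.1897, -0.0086]
orientation: [0.001, 0.756, 0.655, 0.0]
force: [1.6, 0.0, -0.1]
opening: -0.001
gripper_force: 0.0
```

Call:
step_arm(dp=[[0,0,-0.002],[0,0,-0.004],[0,0,-0.004]], yaw=[0,0,0], gripper=[0,0,0])

```text
t: 6.85
ee_pos: [0.5815, -0.1895, -0.0138]
orientation: [-0.0, 0.756, 0.655, -0.0]
force: [0.1, 0.2, 0.1]
opening: 0.004
gripper_force: 0.0
```

Call:
step_arm(dp=[[0,0,-0.001],[0,0,-0.002],[0,0,-0.002]], yaw=[0,0,0], gripper=[0,0,0])

```text
t: 7.15
ee_pos: [0.5815, -0.1895, -0.0159]
orientation: [-0.0, 0.756, 0.655, -0.0]
force: [0.1, 0.3, 0.7]
opening: -0.001
gripper_force: 0.0
```

Call:
step_arm(dp=[[0,0,-0.001],[0,0,-0.002],[0,0,-0.002]], yaw=[0,0,0], gripper=[0,0,0])

```text
t: 7.45
ee_pos: [0.5815, -0.1894, -0.0179]
orientation: [-0.0, 0.756, 0.655, -0.0]
force: [0.3, -0.6, -0.1]
opening: 0.004
gripper_force: 0.0
```

Call:
step_arm(dp=[[0,0,-0.001],[0,0,-0.002],[0,0,-0.003],[0,0,-0.003]], yaw=[0,0,0,0], gripper=[0,0,0,0])

```text
t: 7.85
ee_pos: [0.5817, -0.1895, -0.019]
orientation: [0.0, 0.756, 0.655, -0.0]
force: [-5.9, 3.2, 15.8]
opening: 0.001
gripper_force: 7.9
```

Call:
step_arm(dp=[[0,0,-0.001],[0,0,-0.002],[0,0,-0.002]], yaw=[0,0,0], gripper=[0,0,0])

```text
t: 8.15
ee_pos: [0.5818, -0.1896, -0.0191]
orientation: [0.0, 0.756, 0.655, -0.0]
force: [-13.8, 7.2, 33.1]
opening: -0.003
gripper_force: 16.4
```

Contact came at TCP z = -0.019, so the shut tips sit 19 mm behind the TCP. I'll re-grip the block at that depth.

Call:
step_arm(dp=[[0,0,0.04],[0,0,0.08],[0.003,0.02,0.1],[0.006,0.045,0.1],[0.009,0.065,0.1],[0.009,0.065,0.1],[0.009,0.065,0.06],[0.009,0.065,0.025],[0.009,0.065,0.007],[0.009,0.065,0.007]], yaw=[0,0,0,0,0,0,0,0,0,0], gripper=[0,1,1,1,1,1,1,1,1,1])

```text
t: 9.15
ee_pos: [0.5889, -0.1246, -0.0184]
orientation: [-0.002, 0.756, 0.655, -0.001]
force: [-0.6, 0.1, 0.9]
opening: 1.0
gripper_force: 0.0
```

Call:
step_arm(dp=[[0,0,0],[0,0,0],[0,0,0],[0,0,0],[0,0,0]], yaw=[0,0,0,0,0], gripper=[0.6,0.6,0.6,0.6,0.6])

```text
t: 9.65
ee_pos: [0.5915, -0.1251, -0.014]
orientation: [0.001, 0.756, 0.655, 0.001]
force: [0.1, -1.5, 6.8]
opening: 0.694
gripper_force: 65.5
```

Call:
step_arm(dp=[[0,0,0.001],[0,0,0.001],[0,0,0.001],[0.003,0.015,0.001],[0.007,0.03,0.001],[0.012,0.05,0.001],[0.016,0.07,0.001],[0.02,0.09,0.001],[0.024,0.104,0.001],[0.024,0.104,0.001]], yaw=[-0.05,-0.1,-0.105,-0.105,-0.105,-0.105,-0.105,-0.105,-0.105,-0.105], gripper=[0.6,0.6,0.6,0.6,0.6,0.6,0.6,0.6,0.6,0.6])

```text
t: 10.65
ee_pos: [0.6155, -0.0174, -0.014]
orientation: [0.0, 0.788, 0.616, 0.001]
force: [1.1, 3.9, 6.5]
opening: 0.694
gripper_force: 65.6
```

Run:
```python
from m import *
p=bot.camera_params("wrist"); s=bot.get_state(); a=bot.get_image("wrist"); b=bot.get_image("scene"); t=bot.get_image("top")
# overlay predicted block & stop
W=np.array([.493,.1083,0]); C=R.from_euler("z",-.25)
cl=lambda x,y,z: W+C.apply([x/1000,y/1000,z/1000])
t2=[onz(bot.camera_params("scene"),(0,0),0)]
def draw(im,p):
    im=im[:,:,::-1].copy()
    for poly,col in [([(185,-65,50),(185,85,50),(230,85,50),(230,-65,50)],(0,255,255)),([(120,-110,45),(180,-110,45),(180,20,45),(120,20,45)],(255,0,255)),([(115,65,40),(190,65,40)],(255,255,0))]:
        q=proj(p,[cl(*c) for c in poly]); cv2.polylines(im,[np.round(q*16).astype(np.int32)],True,col,1,shift=4)
    return im
o=np.hstack([cv2.resize(draw(a,p),(440,330)),cv2.resize(draw(b,bot.camera_params("scene"))[220:340,260:420],(360,270),interpolation=cv2.INTER_CUBIC).copy() if 0 else cv2.resize(draw(b,bot.camera_params("scene"))[215:335,290:421],(360,330),interpolation=cv2.INTER_CUBIC)])
cv2.imwrite("pics/p1.png",o); print(s["ee_pos"],s["opening"],s["force"])
```

```text
[ 0.6155 -0.0174 -0.014 ] 0.6935868364362628 [1.0616 3.8924 6.5064]
```

View pics/p1.png

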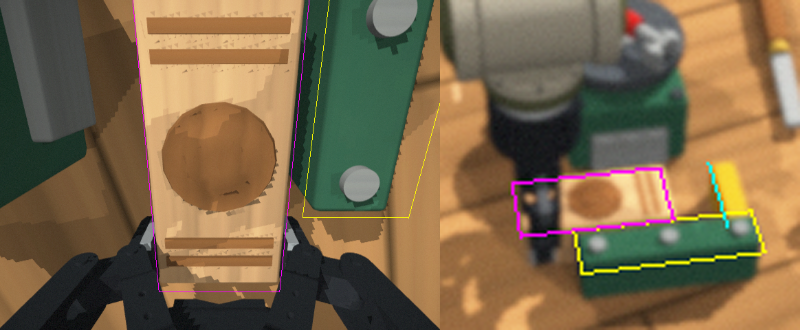

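The overlay shows the block (magenta outline) lying parallel in the gap, a few mm off the back stop, with the end stop still ahead. I'll release, go behind it and push with shut fingers.

Call:
step_arm(dp=[[0,0,0],[0,0,0],[0,0,0],[0,0,0],[0,0,0.04],[0,0,0.08],[-0.005,-0.02,0.08],[-0.011,-0.043,0.08],[-0.011,-0.043,0.08],[-0.011,-0.043,0.08]], yaw=[0,0,0,0,0,0,0,0,0,0], gripper=[1,1,1,1,1,1,0.5,0,0,0])

```text
t: 11.8
ee_pos: [0.6034, -0.0636, 0.0651]
orientation: [-0.0, 0.789, 0.614, -0.0]
force: [0.2, -0.3, 1.0]
opening: 0.329
gripper_force: 0.0
```

Call:
step_arm(dp=[[0,0,-0.03],[0,0,-0.06],[0,0,-0.076],[0,0,-0.076],[0,0,-0.076]], yaw=[0,0,0,0,0], gripper=[0,0,0,0,0])

```text
t: 12.3
ee_pos: [0.6042, -0.0633, -0.0099]
orientation: [0.0, 0.789, 0.614, 0.0]
force: [-0.7, -0.4, 0.5]
opening: 0.001
gripper_force: 0.0
```

Call:
step_arm(dp=[[0.0025,0.01,0],[0.005,0.02,0],[0.0074,0.029,0],[0.0099,0.039,0],[0.0124,0.0485,0],[0.0136,0.0533,0],[0.0136,0.0533,0]], yaw=[0,0,0,0,0,0,0], gripper=[0,0,0,0,0,0,0])

```text
t: 13.0
ee_pos: [0.6171, -0.0092, -0.0109]
orientation: [-0.0, 0.789, 0.615, 0.0]
force: [0.4, -0.4, -0.2]
opening: 0.0
gripper_force: 0.0
```

Call:
step_arm(dp=[[0.0005,0.002,0],[0.001,0.004,0],[0.0015,0.006,0],[0.0015,0.006,0]], yaw=[0,0,0,0], gripper=[0,0,0,0])

```text
t: 13.4
ee_pos: [0.6186, -0.004, -0.0108]
orientation: [-0.0, 0.789, 0.614, 0.0]
force: [-0.1, -0.4, 0.5]
opening: 0.002
gripper_force: 0.0
```

Call:
step_arm(dp=[[0.0005,0.002,0],[0.0008,0.003,0],[0.0008,0.003,0]], yaw=[0,0,0], gripper=[0,0,0])

```text
t: 13.7
ee_pos: [0.6195, -0.0015, -0.0107]
orientation: [0.0, 0.789, 0.614, -0.0]
force: [-0.6, -3.4, -0.6]
opening: 0.003
gripper_force: 1.6
```

Call:
step_arm(dp=[[0.0005,0.002,0],[0.0005,0.002,0]], yaw=[0,0], gripper=[0,0])

```text
t: 13.9
ee_pos: [0.6197, -0.0015, -0.0107]
orientation: [0.001, 0.789, 0.614, -0.001]
force: [-2.6, -13.4, -1.1]
opening: 0.004
gripper_force: 7.2
```

Run:
```python
from m import *
s=bot.get_state(); print(s["ee_pos"],s["force"],s["wrist_torque"])
a=bot.get_image("wrist"); p=bot.camera_params("wrist"); np.savez("push.npz",im=a,**p)
# block outline: pale top mask
hsv=cv2.cvtColor(a,cv2.COLOR_RGB2HSV); W=np.array([.493,.1083,0]); C=R.from_euler("z",-.25)
for nm,pt in [("front",(150,65,45)),("yel",(150,65,40)),("tail",(150,-65,45))]:
    print(nm,proj(p,W+C.apply(np.array(pt)/1000)))
u=proj(p,W+C.apply(np.array((150,65,45))/1000))[0]
c=int(u[0]); print([ (r,*map(int,a[r,c])) for r in range(0,60,3)])
c=int(u[0])+25; print([ (r,*map(int,a[r,c])) for r in range(0,60,3)])
```

```text
[ 0.6197 -0.0015 -0.0107] [ -2.5751 -13.3845  -1.1122] [-2.1235  0.4638  0.0372]
front [[ 318.3983 -171.5749]]
yel [[ 318.3952 -156.1416]]
tail [[318.0008 347.4778]]
[(0, 239, 203, 143), (3, 240, 202, 141), (6, 241, 205, 142), (9, 241, 205, 143), (12, 242, 205, 143), (15, 243, 209, 147), (18, 242, 206, 142), (21, 241, 205, 142), (24, 242, 207, 145), (27, 242, 205, 143), (30, 243, 210, 147), (33, 244, 210, 148), (36, 226, 181, 128), (39, 227, 182, 129), (42, 165, 112, 64), (45, 163, 110, 63), (48, 167, 114, 66), (51, 169, 112, 64), (54, 169, 113, 66), (57, 173, 117, 66)]
[(0, 234, 197, 138), (3, 235, 196, 137), (6, 236, 198, 139), (9, 235, 196, 138), (12, 235, 196, 137), (15, 235, 196, 139), (18, 235, 196, 138), (21, 235, 198, 139), (24, 237, 199, 141), (27, 235, 196, 135), (30, 236, 196, 136), (33, 236, 198, 138), (36, 237, 199, 139), (39, 220, 173, 123), (42, 218, 171, 119), (45, 205, 159, 110), (48, 148, 101, 59), (51, 161, 109, 60), (54, 164, 112, 64), (57, 168, 115, 67)]
```

Force rises to 13 N at clamp y = -75 mm, as expected for full seating against the end stop. Next is the handle.

Call:
step_arm(dp=[[-0.002,-0.008,0],[-0.003,-0.014,0.01],[-0.003,-0.014,0.05],[-0.003,-0.014,0.1],[-0.003,-0.014,0.15],[-0.015,-0.01,0.18],[-0.045,0.015,0.18],[-0.075,0.04,0.18],[-0.105,0.07,0.18],[-0.125,0.095,0.18]], yaw=[0,0,0,0,-0.13,-0.26,-0.4,-0.54,-0.68,-0.82], gripper=[0,0,0,0,0,0.5,1,1,1,1])

```text
t: 14.95
ee_pos: [0.4931, 0.0971, 0.1703]
orientation: [-0.0, 0.969, 0.246, 0.0]
force: [0.9, -0.0, -0.1]
opening: 0.847
gripper_force: 0.0
```

Call:
step_arm(dp=[[-0.0037,0.013,0],[-0.0037,0.013,0],[-0.0037,0.013,0]], yaw=[-0.018,-0.018,-0.018], gripper=[1,1,1])

```text
t: 15.25
ee_pos: [0.4916, 0.1085, 0.1699]
orientation: [0.0, 0.971, 0.241, 0.001]
force: [0.1, -0.3, -0.2]
opening: 1.004
gripper_force: 0.0
```

Run:
```python
from m import *
s=bot.get_state(); print(s["ee_pos"],s["force"],s["q"]); o=rot(s["orientation"]).as_matrix(); print(np.arctan2(o[1,0],o[0,0]))
p=bot.camera_params("wrist"); a=bot.get_image("wrist"); np.savez("v3.npz",im=a,**p)
hsv=cv2.cvtColor(a,cv2.COLOR_RGB2HSV); m=((hsv[...,0]<8)|(hsv[...,0]>172))&(hsv[...,1]>180)&(hsv[...,2]>70)
n,l,st,c=cv2.connectedComponentsWithStats(m.astype(np.uint8)); k=1+st[1:,4].argmax(); ys,xs=np.where(l==k)
r=cv2.minAreaRect(np.c_[xs,ys].astype(np.float32)); print("red",st[k],c[k],r)
b=cv2.boxPoints(r); 
for z in (.118,.126): print(z,[onz(p,q,z) for q in b],"ctr",onz(p,r[0],z))
print("tcp px",proj(p,s["ee_pos"]),"pred centre",proj(p,[[.4973,.1087,.126],[.5388,.1316,.118],[.4906,.1063,.126]]))
print("tri with v1",tri([(v[0],(369.2,204.1)),(p,r[0])]))
t=bot.get_image("top"); np.savez("top3.npz",im=t)
```

```text
[0.4916 0.1085 0.1699] [ 0.118  -0.3029 -0.1552] [-0.0159  0.3031  1.6263  0.0001  1.2112  1.0689]
0.48595977423774683
red [ 307  209   36   79 2643] [324.5883 248.5891] ((324.5, 248.0), (78.0, 35.0), 90.0)
0.118 [array([0.5139, 0.1276, 0.118 ]), array([0.5233, 0.1097, 0.118 ]), array([0.4796, 0.0855, 0.118 ]), array([0.4695, 0.1047, 0.118 ])] ctr [0.4974 0.1073 0.118 ]
0.126 [array([0.5158, 0.1283, 0.126 ]), array([0.5249, 0.1111, 0.126 ]), array([0.4829, 0.0878, 0.126 ]), array([0.4731, 0.1063, 0.126 ])] ctr [0.4999 0.1088 0.126 ]
tcp px [[318.1869 295.1819]] pred centre [[322.494  251.8581]
 [321.0176 167.4533]
 [320.7389 263.1084]]
tri with v1 [0.4985 0.1082 0.1219]
```

Run:
```python
from m import *
from scipy.optimize import least_squares
v.append(dict(np.load("v3.npz")))
th=np.linspace(0,2*np.pi,180,endpoint=False)
for i in range(3):
    g=cv2.GaussianBlur(v[i]["im"],(3,3),0).astype(np.float32)
    best=[]
    for x in np.arange(.488,.502,.0005):
        for y in np.arange(.102,.114,.0005):
            P=lambda r:proj(v[i],np.c_[x+r*np.cos(th),y+r*np.sin(th),np.full(180,.1)]).astype(np.float32)
            S=lambda q:cv2.remap(g,q[:,0].copy()[None],q[:,1].copy()[None],cv2.INTER_LINEAR)[0]
            d=np.abs(S(P(.0635))-S(P(.0605))).sum(1); best.append((np.minimum(d,60).mean(),x,y))
    best.sort(reverse=True); print(i,best[:4])
```

```text
0 [(np.float32(49.718445), np.float64(0.497), np.float64(0.1075)), (np.float32(49.609154), np.float64(0.497), np.float64(0.107)), (np.float32(49.118355), np.float64(0.4975), np.float64(0.1075)), (np.float32(49.038742), np.float64(0.4975), np.float64(0.107))]
1 [(np.float32(52.576763), np.float64(0.4965), np.float64(0.107)), (np.float32(51.58036), np.float64(0.497), np.float64(0.107)), (np.float32(51.343044), np.float64(0.4965), np.float64(0.1065)), (np.float32(50.862347), np.float64(0.496), np.float64(0.107))]
2 [(np.float32(51.316345), np.float64(0.498), np.float64(0.108)), (np.float32(50.59388), np.float64(0.498), np.float64(0.1085)), (np.float32(49.88958), np.float64(0.4985), np.float64(0.108)), (np.float32(49.017242), np.float64(0.4975), np.float64(0.108))]
```

Call:
step_arm(dp=[[0.0014,-0.0033,-0.03],[0.0014,-0.0033,-0.06],[0.0014,-0.0033,-0.082],[0.0014,-0.0033,-0.082],[0.0014,-0.0033,-0.082],[0.0014,-0.0033,-0.082],[0.0014,-0.0033,-0.082],[0.0014,-0.0033,-0.082],[0.0014,-0.0033,-0.082],[0.0014,-0.0033,-0.082]], yaw=[0,0,0,0,0,0,0,0,0,0], gripper=[1,1,1,1,0.3,0.1,0.1,0.1,0.1,0.1])

```text
t: 16.35
ee_pos: [0.493, 0.1054, 0.0877]
orientation: [0.0, 0.971, 0.24, 0.0]
force: [-0.3, -1.0, 1.8]
opening: 0.232
gripper_force: 58.5
```

Call:
step_arm(dp=[[0.0005,0.0003,0.004],[0.0019,0.001,0.0097],[0.0034,0.0018,0.015],[0.0056,0.0029,0.0198],[0.0056,0.0029,0.0198]], yaw=[0,0,0,0,0], gripper=[0.1,0.1,0.1,0.1,0.1])

```text
t: 16.85
ee_pos: [0.4974, 0.1079, 0.1071]
orientation: [0.0, 0.971, 0.24, -0.002]
force: [-1.4, -6.0, -5.1]
opening: 0.235
gripper_force: 61.1
```

Call:
step_arm(dp=[[0.0025,0.0013,0.0047],[0.0055,0.0029,0.009],[0.0088,0.0046,0.0131],[0.0124,0.0066,0.0167],[0.0164,0.0087,0.0199],[0.0207,0.011,0.0226],[0.0251,0.0133,0.0248],[0.0297,0.0157,0.0266],[0.0297,0.0157,0.0266]], yaw=[0,0,0,0,0,0,0,0,0], gripper=[0.1,0.1,0.1,0.1,0.1,0.1,0.1,0.1,0.1])

```text
t: 17.75
ee_pos: [0.5271, 0.1231, 0.1346]
orientation: [0.001, 0.971, 0.24, -0.002]
force: [-6.8, -8.9, 6.2]
opening: 0.234
gripper_force: 67.7
```

Call:
step_arm(dp=[[0.0035,0.0019,0.001],[0.0071,0.0038,0.0016],[0.01,0.0053,0.0019],[0.013,0.0069,0.002],[0.0145,0.0077,0.002],[0.0145,0.0077,0.002]], yaw=[0,0,0,0,0,0], gripper=[0.1,0.1,0.1,0.1,0.1,0.1])

```text
t: 18.35
ee_pos: [0.5421, 0.1308, 0.1375]
orientation: [0.001, 0.971, 0.24, -0.001]
force: [-6.8, -8.0, 10.9]
opening: 0.234
gripper_force: 71.4
```

Call:
step_arm(dp=[[0.001,0.0005,0],[0.0018,0.0009,0],[0.0018,0.0009,0]], yaw=[0,0,0], gripper=[0.1,0.1,0.1])

```text
t: 18.65
ee_pos: [0.5437, 0.1316, 0.1376]
orientation: [0.001, 0.971, 0.24, -0.001]
force: [-7.0, -7.4, 12.4]
opening: 0.232
gripper_force: 71.7
```

Run:
```python
from m import *
s=bot.get_state(); print(s["ee_pos"],s["force"],s["wrist_torque"],s["q"]); W=np.array([.497,.1073]); d=s["ee_pos"][:2]-W; print(np.linalg.norm(d),np.arctan2(d[1],d[0]))
p=bot.camera_params("wrist"); a=bot.get_image("wrist"); b=bot.get_image("scene"); ps=bot.camera_params("scene"); np.savez("up.npz",w=a,s=b)
hsv=cv2.cvtColor(b,cv2.COLOR_RGB2HSV); m=((hsv[...,0]<8)|(hsv[...,0]>172))&(hsv[...,1]>150)&(hsv[...,2]>70); m[:150]=0;m[330:]=0;m[:,:280]=0;m[:,450:]=0
ys,xs=np.where(m); print(len(xs), xs.min() if len(xs) else 0, xs.max() if len(xs) else 0, ys.min() if len(xs) else 0, ys.max() if len(xs) else 0)
P=np.array([.5412,.1307,.118])
print("pred upright 26,71:",proj(ps,[P+[0,0,.026],P+[0,0,.055],P+[0,0,.071]]))
for y in range(ys.min(),ys.max()+1): print(y,xs[ys==y].min(),xs[ys==y].max(),end="; ")
```

```text
[0.5437 0.1316 0.1376] [-7.0415 -7.4316 12.368 ] [-1.5727  1.5928  0.0521] [ 0.0294  0.4553  1.4953 -0.0028  1.1922  1.1158]
0.05268005378433917 0.4803786719261384
0 0 0 0 0
pred upright 26,71: [[370.657  222.5331]
 [371.1956 213.1128]
 [371.501  207.7701]]Traceback (most recent call last):
  File "<stdin>", line 8, in <module>
    return umr_minimum(a, axis, None, out, keepdims, initial, where)
ValueError: zero-size array to reduction operation minimum which has no identity
```

Call:
step_arm(dp=[[0.0009,0.0005,0],[0.0018,0.0009,0],[0.0018,0.0009,0]], yaw=[0,0,0], gripper=[0.1,0.1,0.1])

```text
t: 19.05
ee_pos: [0.5456, 0.1326, 0.1376]
orientation: [0.001, 0.971, 0.24, -0.001]
force: [-6.9, -7.8, 11.3]
opening: 0.233
gripper_force: 71.9
```

Call:
step_arm(dp=[[0.0009,0.0005,0],[0.0018,0.0009,0],[0.0018,0.0009,0]], yaw=[0,0,0], gripper=[0.1,0.1,0.1])

```text
t: 19.35
ee_pos: [0.5473, 0.1335, 0.1375]
orientation: [0.001, 0.971, 0.24, -0.001]
force: [-6.4, -8.7, 11.1]
opening: 0.236
gripper_force: 71.7
```

Run:
```python
from m import *
s=bot.get_state(); T=rot(s["orientation"]); p=bot.camera_params("wrist"); a=bot.get_image("wrist"); b=bot.get_image("scene"); t=bot.get_image("top")
np.savez("up.npz",w=a,s=b,t=t)
for nm,im in (("wrist",a),("scene",b),("top",t)):
    hsv=cv2.cvtColor(im,cv2.COLOR_RGB2HSV); m=(((hsv[...,0]<7)|(hsv[...,0]>172))&(hsv[...,1]>160)&(hsv[...,2]>60)).astype(np.uint8)
    n,l,st,c=cv2.connectedComponentsWithStats(m); print(nm,[(list(map(int,st[k])),c[k].round()) for k in 1+np.argsort(-st[1:,4])[:5]])
P=np.array([.5412,.1307,.118]); d=np.array([.884,.467,0])
for f in (1.2,1.4,1.57):
    q=[P-d*np.cos(f)*L+np.array([0,0,np.sin(f)*L]) for L in (0.026,.055,.071)]
    print(f,proj(p,q).round(1).tolist(),proj(bot.camera_params("scene"),q).round(1).tolist())
```

```text
wrist [([291, 299, 56, 108, 4015], array([319., 347.]))]
scene [([614, 258, 26, 29, 357], array([628., 270.])), ([591, 5, 1, 1, 1], array([591.,   5.])), ([569, 10, 1, 1, 1], array([569.,  10.])), ([549, 10, 1, 1, 1], array([549.,  10.])), ([578, 12, 1, 1, 1], array([578.,  12.]))]
top [([51, 120, 12, 40, 402], array([ 56., 139.]))]
1.2 [[317.4, 330.2], [317.4, 388.1], [317.5, 427.6]] [[367.5, 221.5], [364.4, 210.9], [362.6, 205.0]]
1.4 [[317.4, 322.6], [317.4, 371.8], [317.4, 406.6]] [[369.2, 221.9], [368.0, 211.8], [367.3, 206.1]]
1.57 [[317.3, 314.8], [317.3, 353.4], [317.3, 381.5]] [[370.7, 222.5], [371.2, 213.1], [371.5, 207.8]]
```

Run:
```python
from m import *
z=np.load("up.npz"); a=z["w"]; p=bot.camera_params("wrist")
hsv=cv2.cvtColor(a,cv2.COLOR_RGB2HSV); m=(((hsv[...,0]<7)|(hsv[...,0]>172))&(hsv[...,1]>160)&(hsv[...,2]>60))
print([(r,int(np.where(m[r])[0].min()),int(np.where(m[r])[0].max())) for r in range(299,407,6)])
print("below:",[(r,*map(int,a[r,318])) for r in range(280,440,6)])
W=np.array([.497,.1073,0]); P=np.array([.5412,.1307,.118]); d=np.array([.884,.467,0]); n=np.array([-.467,.884,0]); th=np.linspace(0,2*np.pi,72)
for f in (1.2,1.3,1.4,1.5,1.57):
    ax=-d*np.cos(f)+np.array([0,0,np.sin(f)]); u=np.cross(ax,n)
    for L,r in ((.026,.010),(.071,.011)):
        q=proj(p,P+ax*L+r*(np.cos(th)[:,None]*u+np.sin(th)[:,None]*n)); print(f,L,"rows",q[:,1].min().round(1),q[:,1].max().round(1),"cols",q[:,0].min().round(1),q[:,0].max().round(1))
```

```text
[(299, 319, 324), (305, 304, 334), (311, 300, 338), (317, 298, 340), (323, 297, 341), (329, 296, 341), (335, 295, 342), (341, 295, 343), (347, 294, 343), (353, 293, 344), (359, 293, 344), (365, 292, 345), (371, 292, 346), (377, 291, 346), (383, 291, 346), (389, 291, 346), (395, 296, 343), (401, 302, 337)]
below: [(280, 100, 104, 100), (286, 103, 106, 103), (292, 103, 104, 102), (298, 96, 87, 82), (304, 94, 10, 14), (310, 94, 16, 17), (316, 95, 17, 17), (322, 95, 17, 15), (328, 95, 16, 10), (334, 96, 20, 16), (340, 93, 2, 2), (346, 97, 17, 13), (352, 93, 9, 2), (358, 102, 21, 23), (364, 140, 31, 28), (370, 110, 18, 17), (376, 79, 81, 77), (382, 122, 126, 123), (388, 121, 125, 122), (394, 108, 111, 108), (400, 105, 108, 105), (406, 148, 62, 61), (412, 83, 88, 90), (418, 81, 85, 87), (424, 143, 117, 86), (430, 191, 142, 88), (436, 201, 147, 93)]
1.2 0.026 rows 317.0 342.5 cols 296.4 338.4
1.2 0.071 rows 414.5 439.5 cols 288.9 346.1
1.3 0.026 rows 311.6 340.8 cols 296.2 338.6
1.3 0.071 rows 401.3 433.9 cols 288.0 346.9
1.4 0.026 rows 305.8 338.6 cols 296.0 338.7
1.4 0.071 rows 385.9 425.9 cols 287.1 347.7
1.5 0.026 rows 299.8 335.7 cols 295.9 338.9
1.5 0.071 rows 368.4 415.3 cols 286.4 348.3
1.57 0.026 rows 295.5 333.4 cols 295.8 338.9
1.57 0.071 rows 355.0 406.5 cols 286.0 348.7
```

The wrist data (cap rim at row 406, sleeve bottom at row 299) match a fully upright handle (~1.55 rad), with the pads having slid along it. I'll release, recentre on the handle and regrip.

Call:
step_arm(dp=[[0,0,0],[0,0,0],[0,0,0],[-0.003,-0.0015,0],[-0.006,-0.003,0],[-0.006,-0.003,0],[-0.006,-0.003,0],[-0.006,-0.003,0],[-0.006,-0.003,0],[-0.006,-0.003,0]], yaw=[0,0,0,0,0,0,0,0,0,0], gripper=[0.5,0.5,0.5,0.5,0.5,0.1,0.1,0.1,0.1,0.1])

```text
t: 20.5
ee_pos: [0.542, 0.1314, 0.136]
orientation: [0.0, 0.971, 0.24, 0.0]
force: [-1.2, -3.3, 4.5]
opening: 0.238
gripper_force: 58.9
```

```bash
cat > crank.py <<'E'
import sys; from m import *
W=np.array([.497,.1073]); s=bot.get_state(); d=s["ee_pos"][:2]-W; al=np.arctan2(d[1],d[0]); print("r",np.linalg.norm(d),"alpha",al,"wheel",-(al+.25)%(2*np.pi),s["force"],s["ee_pos"],s["opening"])
step=float(sys.argv[1]); n=int(sys.argv[2]); rr=float(sys.argv[3]) if len(sys.argv)>3 else .05
print([[round(float(x),4) for x in (*(W+rr*np.array([np.cos(al-step*(i+1)),np.sin(al-step*(i+1))])-s["ee_pos"][:2]),0)] for i in range(n)])
E
python3 crank.py .2 10
```

```text
r 0.051028336573010466 alpha 0.4920532917879947 wheel 5.541132015391591 [-1.1528 -3.3115  4.5428] [0.542  0.1314 0.136 ] 0.23799695648294208
[[0.0029, -0.0097, 0.0], [0.0048, -0.0195, 0.0], [0.0047, -0.0295, 0.0], [0.0027, -0.0393, 0.0], [-0.0013, -0.0484, 0.0], [-0.007, -0.0566, 0.0], [-0.0142, -0.0635, 0.0], [-0.0226, -0.0688, 0.0], [-0.032, -0.0724, 0.0], [-0.0418, -0.074, 0.0]]
```

Call:
step_arm(dp=[[0.0022,-0.0055,0.0],[0.004,-0.0147,0.0],[0.0049,-0.0245,0.0],[0.0047,-0.0295,0.0],[0.0047,-0.0295,0.0]], yaw=[0,0,0,0,0], gripper=[0.1,0.1,0.1,0.1,0.1])

```text
t: 21.0
ee_pos: [0.5473, 0.1019, 0.136]
orientation: [0.0, 0.971, 0.24, 0.001]
force: [3.0, 1.1, 4.5]
opening: 0.239
gripper_force: 59.7
```

```bash
python3 crank.py .2 9 .0502
```

```text
r 0.05054313635712011 alpha -0.10695419688311956 wheel 6.140139504062706 [2.9792 1.1488 4.4738] [0.5473 0.1019 0.136 ] 0.23930705451155818
[[-0.0024, -0.0098, 0.0], [-0.0064, -0.019, 0.0], [-0.0121, -0.0272, 0.0], [-0.0193, -0.0341, 0.0], [-0.0278, -0.0395, 0.0], [-0.0372, -0.0431, 0.0], [-0.0471, -0.0447, 0.0], [-0.0571, -0.0443, 0.0], [-0.0668, -0.042, 0.0]]
```

Call:
step_arm(dp=[[-0.0024,-0.0098,0.0],[-0.0064,-0.019,0.0],[-0.0121,-0.0272,0.0],[-0.0193,-0.0341,0.0],[-0.0278,-0.0395,0.0],[-0.0372,-0.0431,0.0],[-0.0471,-0.0447,0.0],[-0.0571,-0.0443,0.0],[-0.0668,-0.042,0.0],[-0.0668,-0.042,0.0]], yaw=[0,0,0,0,0,0,0,0,0,0], gripper=[0.1,0.1,0.1,0.1,0.1,0.1,0.1,0.1,0.1,0.1])

```text
t: 22.0
ee_pos: [0.4797, 0.0622, 0.136]
orientation: [-0.002, 0.971, 0.24, 0.001]
force: [2.9, 13.3, 4.4]
opening: 0.239
gripper_force: 59.1
```

```bash
python3 crank.py .2 9 .0502
```

```text
r 0.04828912403772018 alpha -1.9369100398141137 wheel 1.6869100398141137 [ 2.9347 13.2914  4.4401] [0.4797 0.0622 0.136 ] 0.23934461802465215
[[-0.0096, 0.0027, 0.0], [-0.0175, 0.0089, 0.0], [-0.024, 0.0166, 0.0], [-0.0289, 0.0253, 0.0], [-0.0319, 0.0349, 0.0], [-0.0329, 0.0449, 0.0], [-0.032, 0.0548, 0.0], [-0.029, 0.0644, 0.0], [-0.0243, 0.0732, 0.0]]
```

```bash
sed -i 's/W=np.array(\[.497,.1073\])/W=np.array([.4975,.1087])/' crank.py; python3 crank.py .2 9 .05
```

```text
r 0.049775346480465145 alpha -1.9362204942884502 wheel 1.6862204942884502 [ 2.9347 13.2914  4.4401] [0.4797 0.0622 0.136 ] 0.23934461802465215
[[-0.009, 0.0043, 0.0], [-0.0169, 0.0104, 0.0], [-0.0233, 0.018, 0.0], [-0.0282, 0.0268, 0.0], [-0.0312, 0.0363, 0.0], [-0.0322, 0.0462, 0.0], [-0.0313, 0.0562, 0.0], [-0.0284, 0.0657, 0.0], [-0.0236, 0.0745, 0.0]]
```

Call:
step_arm(dp=[[-0.009,0.0058,0.0],[-0.0169,0.012,0.0],[-0.0233,0.0196,0.0],[-0.0282,0.0284,0.0],[-0.0312,0.0379,0.0],[-0.0322,0.0478,0.0],[-0.0313,0.0578,0.0],[-0.0284,0.0673,0.0],[-0.0236,0.0761,0.0],[-0.0236,0.0761,0.0]], yaw=[0,0,0,0,0,0,0,0,0,0], gripper=[0.1,0.1,0.1,0.1,0.1,0.1,0.1,0.1,0.1,0.1])

```text
t: 23.0
ee_pos: [0.4574, 0.1362, 0.136]
orientation: [0.001, 0.971, 0.24, 0.001]
force: [5.0, -1.1, 3.4]
opening: 0.235
gripper_force: 59.6
```

```bash
python3 crank.py .15 6 .05
```

```text
r 0.04868539327657284 alpha 2.5402107221392978 wheel 3.4929745850402885 [ 4.9552 -1.1133  3.3847] [0.4574 0.1362 0.136 ] 0.23525366516447793
[[0.0036, 0.0066, 0.0], [0.0091, 0.0117, 0.0], [0.0153, 0.0159, 0.0], [0.0221, 0.0191, 0.0], [0.0293, 0.0213, 0.0], [0.0367, 0.0223, 0.0]]
```

Call:
step_arm(dp=[[0.0036,0.0066,0.0],[0.0091,0.0117,0.0],[0.0153,0.0159,0.0],[0.0221,0.0191,0.0],[0.0293,0.0213,0.0],[0.0367,0.0223,0.0],[0.0367,0.0223,0.0],[0.0367,0.0223,0.0]], yaw=[0,0,0,0,0,0,0,0], gripper=[0.1,0.1,0.1,0.1,0.1,0.1,0.1,0.1])

```text
t: 23.8
ee_pos: [0.4926, 0.1584, 0.136]
orientation: [0.0, 0.971, 0.24, -0.0]
force: [-2.1, -1.4, 7.9]
opening: 0.24
gripper_force: 60.1
```

```bash
python3 crank.py .1 3 .05
python3 - <<'E'
from m import *
a=bot.get_image("top"); b=bot.get_image("scene"); np.savez("cl.npz",t=a,s=b)
E
```

```text
r 0.049973255129264905 alpha 1.6683374688920762 wheel 4.36484783828751 [-2.0833 -1.3519  7.9348] [0.4926 0.1584 0.136 ] 0.24000812820964312
[[0.005, 0.0003, 0.0], [0.01, 0.0, 0.0], [0.0149, -0.0008, 0.0]]
```

```bash
cat > hf.py <<'E'
from m import *
from scipy.optimize import least_squares
def fit(verbose=True):
    p=bot.camera_params("wrist"); a=bot.get_image("wrist"); s=bot.get_state()
    hsv=cv2.cvtColor(a,cv2.COLOR_RGB2HSV); m=(((hsv[...,0]<7)|(hsv[...,0]>172))&(hsv[...,1]>160)&(hsv[...,2]>60))
    n,l,st,c=cv2.connectedComponentsWithStats(m.astype(np.uint8)); k=1+st[1:,4].argmax(); m=l==k
    W=np.array([.4975,.1087]); th=np.linspace(0,2*np.pi,60)
    x,y,w,h=st[k,:4]; obs=np.array([x,x+w-1,y,y+h-1])
    def pts(al,f):
        d=np.array([np.cos(al),np.sin(al),0]); nn=np.array([-d[1],d[0],0]); P=np.array([*(W+.05*d[:2]),.118])
        ax=-d*np.cos(f)+np.array([0,0,np.sin(f)]); u=np.cross(ax,nn)
        q=np.vstack([P+ax*L+r*(np.cos(th)[:,None]*u+np.sin(th)[:,None]*nn) for L,r in ((.026,.010),(.071,.011))]); return proj(p,q)
    def hull(al,f):
        q=pts(al,f); return np.array([q[:,0].min(),q[:,0].max(),q[:,1].min(),q[:,1].max()])
    # mask IoU by grid
    fill=cv2.morphologyEx(m.astype(np.uint8),cv2.MORPH_CLOSE,np.ones((41,41)))
    best=[]
    d=s["ee_pos"][:2]-W; a0=np.arctan2(d[1],d[0])
    for al in a0+np.arange(-.3,.31,.02):
        for f in np.arange(0,1.7,.05):
            z=np.zeros_like(fill); cv2.fillConvexPoly(z,cv2.convexHull(np.round(pts(al,f)).astype(np.int32)),1)
            best.append(((z&fill).sum()/max(1,(z|fill).sum()),al,f))
    best.sort(reverse=True); print("bbox",obs,"tcp",s["ee_pos"]); print([tuple(np.round(b,3)) for b in best[:4]],"wheel",(-(best[0][1]+.25))%(2*np.pi))
if __name__=="__main__": fit()
E
python3 hf.py
```

```text
bbox [290 347 291 394] tcp [0.4926 0.1585 0.136 ]
[(np.float64(0.864), np.float64(1.708), np.float64(1.55)), (np.float64(0.863), np.float64(1.688), np.float64(1.55)), (np.float64(0.857), np.float64(1.668), np.float64(1.55)), (np.float64(0.857), np.float64(1.728), np.float64(1.55))] wheel 4.324735131818729
```

Call:
step_arm(dp=[[0.002,0.0002,0],[0.004,0.0003,0],[0.0045,0.0003,0],[0.0045,0.0003,0]], yaw=[0,0,0,0], gripper=[0.1,0.1,0.1,0.1])

```text
t: 24.35
ee_pos: [0.496, 0.1588, 0.1359]
orientation: [-0.0, 0.971, 0.24, -0.002]
force: [-6.4, -0.2, 10.8]
opening: 0.239
gripper_force: 60.5
```

```bash
python3 crank.py .1 1; python3 hf.py
```

```text
r 0.05012414123541629 alpha 1.600029009152089 wheel 4.433156298027497 [-6.3735 -0.1632 10.7623] [0.496  0.1588 0.1359] 0.238707095349809
[[0.005, -0.0002, 0.0]]
bbox [289 347 291 395] tcp [0.4961 0.1588 0.1359]
[(np.float64(0.869), np.float64(1.64), np.float64(1.55)), (np.float64(0.868), np.float64(1.62), np.float64(1.55)), (np.float64(0.862), np.float64(1.66), np.float64(1.55)), (np.float64(0.852), np.float64(1.6), np.float64(1.55))] wheel 4.393648402419626
```

Call:
step_arm(dp=[[0,0,0],[0,0,0],[0,0,0],[0,0,0.03],[0,0,0.06],[0,0,0.08],[-0.0005,0.015,0.08],[-0.001,0.04,0.08],[-0.001,0.04,0.08],[-0.001,0.04,0.08]], yaw=[0,0,0,0,0.12,0.26,0.4,0.54,0.68,0.82], gripper=[0.6,0.6,0.6,0.6,0.6,0.6,0.6,0,0,0])

```text
t: 25.4
ee_pos: [0.4962, 0.1993, 0.2154]
orientation: [-0.0, 0.793, 0.61, -0.0]
force: [-0.5, -0.0, -0.6]
opening: 0.096
gripper_force: 0.0
```

Call:
step_arm(dp=[[0,0,0],[0,0,0],[0,0,0],[0,0,0]], yaw=[0.14,0.28,0.295,0.295], gripper=[0,0,0,0])

```text
t: 25.8
ee_pos: [0.4963, 0.1987, 0.2155]
orientation: [-0.0, 0.698, 0.716, -0.0]
force: [0.1, -0.1, -0.5]
opening: 0.0
gripper_force: 0.0
```

Run:
```python
from m import *
s=bot.get_state(); o=rot(s["orientation"]).as_matrix(); print(s["ee_pos"],np.arctan2(o[1,0],o[0,0]),s["force"],s["opening"])
import hf
def red(n):
    im=bot.get_image(n); hsv=cv2.cvtColor(im,cv2.COLOR_RGB2HSV); m=(((hsv[...,0]<7)|(hsv[...,0]>172))&(hsv[...,1]>160)&(hsv[...,2]>60)).astype(np.uint8)
    k,l,st,c=cv2.connectedComponentsWithStats(m); print(n,[(list(map(int,st[j])),c[j].round(1)) for j in 1+np.argsort(-st[1:,4])[:3]])
red("wrist");red("scene");red("top")
W=np.array([.4975,.1087]); d=np.array([np.cos(1.61),np.sin(1.61)]); P=np.array([*(W+.05*d),.118])
for n in ("wrist","scene","top"): print(n,proj(bot.camera_params(n),[P+[0,0,.026],P+[0,0,.071]]).round(1).tolist())
```

```text
[0.4963 0.1987 0.2155] 1.5967553643304955 [ 0.146  -0.0853 -0.4907] 0.0004553071775182726
wrist [([297, 288, 29, 20, 189], array([309.5, 294.6]))]
scene [([614, 258, 26, 29, 361], array([627.9, 270.1])), ([370, 194, 7, 15, 90], array([372.7, 201. ])), ([525, 52, 2, 2, 2], array([525.5,  52.5]))]
top [([51, 120, 12, 40, 398], array([ 56.4, 139.2])), ([249, 248, 8, 11, 40], array([252.8, 254.4]))]
wrist [[315.5, 298.0], [315.0, 335.3]]
scene [[373.0, 208.5], [373.9, 193.8]]
top [[251.7, 254.8], [249.3, 251.4]]
```

Call:
step_arm(dp=[[0,0,-0.03],[0,0,-0.06],[0,0,-0.0695],[0,0,-0.0695],[0.0004,-0.012,-0.0695],[0.0008,-0.02,-0.0695],[0.0011,-0.028,-0.0695],[0.0014,-0.036,-0.0695],[0.0018,-0.044,-0.0695],[0.0018,-0.044,-0.0695]], yaw=[0,0,0,0,0,0,0,0,0,0], gripper=[0,0,0,0,0,0,0,0,0,0])

```text
t: 26.95
ee_pos: [0.4983, 0.1537, 0.1463]
orientation: [0.0, 0.697, 0.717, -0.0]
force: [-0.8, 0.0, -1.2]
opening: -0.003
gripper_force: 0.0
```

Call:
step_arm(dp=[[0.0003,-0.007,0],[0.0006,-0.014,0],[0.0009,-0.021,0],[0.001,-0.025,0],[0.001,-0.025,0]], yaw=[0,0,0,0,0], gripper=[0,0,0,0,0])

```text
t: 27.45
ee_pos: [0.4992, 0.1291, 0.1462]
orientation: [0.0, 0.697, 0.717, -0.0]
force: [-0.6, 0.4, 0.2]
opening: -0.004
gripper_force: 0.0
```

Run:
```python
from m import *
s=bot.get_state(); print(s["ee_pos"],s["force"])
def red(n):
    im=bot.get_image(n); hsv=cv2.cvtColor(im,cv2.COLOR_RGB2HSV); m=(((hsv[...,0]<7)|(hsv[...,0]>172))&(hsv[...,1]>160)&(hsv[...,2]>60)).astype(np.uint8)
    k,l,st,c=cv2.connectedComponentsWithStats(m); print(n,[(list(map(int,st[j])),c[j].round(1)) for j in 1+np.argsort(-st[1:,4])[:2]])
red("wrist");red("scene");red("top")
W=np.array([.4975,.1087]); d=np.array([np.cos(1.61),np.sin(1.61),0]); P=np.array([*(W+.05*d[:2]),.118])
for f in (.5,.7,.9):
  for n in ("wrist","scene","top"): print(f,n,proj(bot.camera_params(n),[P-d*L*np.cos(f)+[0,0,L*np.sin(f)] for L in (.026,.071)]).round(1).tolist())
```

```text
[0.4992 0.1291 0.1462] [-0.5587  0.443   0.181 ]
wrist [([289, 263, 43, 46, 1443], array([308.8, 282.2]))]
scene [([614, 258, 26, 29, 361], array([628. , 270.1])), ([353, 204, 15, 12, 92], array([360.4, 210.3]))]
top [([51, 120, 12, 40, 401], array([ 56.4, 139.3])), ([270, 252, 1, 1, 1], array([270., 252.]))]
0.5 wrist [[313.1, 269.1], [313.8, 361.4]]
0.5 scene [[364.5, 215.3], [350.2, 212.8]]
0.5 top [[261.9, 255.0], [277.8, 252.1]]
0.7 wrist [[312.9, 267.2], [313.2, 363.0]]
0.7 scene [[365.6, 213.6], [353.3, 208.2]]
0.7 top [[260.5, 254.8], [274.0, 251.5]]
0.9 wrist [[312.7, 263.1], [312.5, 357.7]]
0.9 scene [[367.0, 212.1], [357.2, 203.8]]
0.9 top [[258.8, 254.6], [269.3, 251.1]]
```

Call:
step_arm(dp=[[-0.0015,-0.002,-0.006],[-0.003,-0.005,-0.012],[-0.003,-0.008,-0.018],[-0.003,-0.011,-0.024],[-0.003,-0.014,-0.03],[-0.003,-0.016,-0.034],[-0.003,-0.016,-0.036],[-0.003,-0.016,-0.036]], yaw=[0,0,0,0,0,0,0,0], gripper=[0,0,0,0,0,0,0,0])

```text
t: 28.4
ee_pos: [0.4962, 0.1136, 0.1101]
orientation: [0.0, 0.697, 0.717, -0.0]
force: [-0.4, -0.5, 1.0]
opening: -0.003
gripper_force: 0.0
```

Call:
step_arm(dp=[[0,0,-0.001],[0,0,-0.002],[0,0,-0.002]], yaw=[0,0,0], gripper=[0,0,0])

```text
t: 28.7
ee_pos: [0.4972, 0.1138, 0.1094]
orientation: [0.001, 0.697, 0.717, 0.001]
force: [0.5, 0.1, 7.0]
opening: 0.0
gripper_force: 3.4
```

The press stopped at tip z = 0.128 with 7 N, so the handle is flat. I'll lift off and verify numerically, as the picture quota is used up.

Call:
step_arm(dp=[[0,0,0.04],[0,0,0.08],[-0.02,-0.02,0.12],[-0.06,-0.02,0.15],[-0.1,-0.02,0.17],[-0.1,-0.04,0.19],[-0.1,-0.05,0.19],[-0.1,-0.05,0.19],[-0.1,-0.05,0.19]], yaw=[0,0,0.14,0.28,0.42,0.56,0.7,0.84,0.98], gripper=[0,0,0,0,0,0,0,0,0])

```text
t: 29.6
ee_pos: [0.396, 0.0636, 0.2984]
orientation: [0.0, 0.275, 0.962, 0.0]
force: [0.3, -0.6, -0.2]
opening: 0.001
gripper_force: 0.0
```

Call:
step_arm(dp=[[0,0,0],[0,0,0],[0,0,0],[0,0,0]], yaw=[0.14,0.28,0.29,0.29], gripper=[0,0,0,0])

```text
t: 30.0
ee_pos: [0.3961, 0.0638, 0.2982]
orientation: [0.0, 0.137, 0.991, 0.0]
force: [-0.7, -0.3, 0.1]
opening: -0.001
gripper_force: 0.0
```

Run:
```python
from m import *
s=bot.get_state(); print(s["ee_pos"],s["force"],s["t"])
p=bot.camera_params("wrist"); a=bot.get_image("wrist"); np.savez("fin.npz",im=a,**p)
W=np.array([.4975,.1087]); th=np.linspace(0,2*np.pi,60)
hsv=cv2.cvtColor(a,cv2.COLOR_RGB2HSV); m=(((hsv[...,0]<7)|(hsv[...,0]>172))&(hsv[...,1]>160)&(hsv[...,2]>60)).astype(np.uint8)
n,l,st,c=cv2.connectedComponentsWithStats(m); k=1+st[1:,4].argmax(); fill=(l==k).astype(np.uint8); print("red",st[k],c[k])
best=[]
for al in np.arange(1.3,1.9,.02):
    for f in np.arange(0,1.,.04):
        d=np.array([np.cos(al),np.sin(al),0]); nn=np.array([-d[1],d[0],0]); P=np.array([*(W+.05*d[:2]),.118]); ax=-d*np.cos(f)+np.array([0,0,np.sin(f)]); u=np.cross(ax,nn)
        q=proj(p,np.vstack([P+ax*L+r*(np.cos(th)[:,None]*u+np.sin(th)[:,None]*nn) for L,r in ((.026,.010),(.071,.011))]))
        z=np.zeros_like(fill); cv2.fillConvexPoly(z,cv2.convexHull(np.round(q).astype(np.int32)),1); best.append(((z&fill).sum()/max(1,(z|fill).sum()),al,f))
best.sort(reverse=True); print([tuple(np.round(b,3)) for b in best[:4]])
# pale block top: fit 60x130 rectangle at z=.045 by mean mask
pale=((a[...,0]>190)&(a[...,1]>145)&(a[...,2]>95)).astype(np.uint8)
pale=cv2.morphologyEx(pale,cv2.MORPH_OPEN,np.ones((3,3)))
Wc=np.array([.4975,.1087,0]); B=[]
for yaw in (-.27,-.25,-.23):
  C=R.from_euler("z",yaw)
  for x in range(140,166,1):
    for y in range(-16,17,2):
        q=proj(p,[Wc+C.apply([(x+i)/1e3,(y+j)/1e3,.045]) for i,j in ((-30,-65),(30,-65),(30,65),(-30,65))])
        z=np.zeros_like(pale); cv2.fillConvexPoly(z,np.round(q).astype(np.int32),1); big=cv2.dilate(z,np.ones((9,9)))-z
        B.append((pale[z>0].mean()-pale[big>0].mean(),yaw,x,y))
B.sort(reverse=True); print(B[:5])
```

```text
[0.3961 0.0638 0.2982] [-0.7355 -0.3069  0.1392] 30.0
red [366 271  49  32 937] [389.4696 286.3319]
[(np.float64(0.856), np.float64(1.64), np.float64(0.0)), (np.float64(0.856), np.float64(1.68), np.float64(0.0)), (np.float64(0.843), np.float64(1.6), np.float64(0.0)), (np.float64(0.842), np.float64(1.7), np.float64(0.0))]
[(np.float64(0.09573921971252566), -0.25, 154, 14), (np.float64(0.09573921971252566), -0.25, 153, 14), (np.float64(0.09573921971252566), -0.25, 153, 10), (np.float64(0.09571465229663843), -0.23, 154, 14), (np.float64(0.09571465229663843), -0.23, 152, 14)]
```

Run:
```python
from m import *
z=dict(np.load("fin.npz")); a=z["im"]; t=bot.get_image("scene"); pt=bot.camera_params("scene")
W=np.array([.4975,.1087,0]); C=R.from_euler("z",-.25)
def prof(im,p,pts): 
    q=proj(p,[W+C.apply(np.array(x)/1e3) for x in pts]); q=np.clip(q.round().astype(int),0,[639,479]); return [(x[0],x[1],*map(int,im[v_,u])) for x,(u,v_) in zip(pts,q)]
for y in (-45,45): print("wrist y",y,prof(a,z,[(x,y,45) for x in range(100,200,5)]))
for y in (-45,45): print("scene y",y,prof(t,pt,[(x,y,45) for x in range(100,190,6)]))
print("scene x150",prof(t,pt,[(150,y,45) for y in range(-100,90,8)]))
```

```text
wrist y -45 [(100, -45, 27, 27, 30), (105, -45, 27, 30, 29), (110, -45, 20, 23, 26), (115, -45, 26, 27, 30), (120, -45, 25, 28, 33), (125, -45, 27, 29, 33), (130, -45, 30, 31, 34), (135, -45, 27, 28, 36), (140, -45, 26, 29, 30), (145, -45, 31, 32, 37), (150, -45, 21, 26, 30), (155, -45, 24, 27, 31), (160, -45, 28, 26, 33), (165, -45, 28, 32, 36), (170, -45, 20, 22, 30), (175, -45, 30, 32, 35), (180, -45, 27, 30, 32), (185, -45, 23, 24, 26), (190, -45, 14, 19, 19), (195, -45, 31, 30, 31)]
wrist y 45 [(100, 45, 70, 56, 40), (105, 45, 69, 54, 38), (110, 45, 130, 104, 74), (115, 45, 144, 113, 79), (120, 45, 157, 126, 87), (125, 45, 213, 167, 118), (130, 45, 214, 170, 118), (135, 45, 209, 166, 116), (140, 45, 28, 32, 35), (145, 45, 23, 24, 28), (150, 45, 33, 34, 36), (155, 45, 32, 31, 36), (160, 45, 30, 35, 37), (165, 45, 31, 36, 36), (170, 45, 26, 31, 32), (175, 45, 28, 29, 34), (180, 45, 29, 30, 35), (185, 45, 18, 25, 29), (190, 45, 25, 23, 27), (195, 45, 17, 21, 20)]
scene y -45 [(100, -45, 31, 57, 42), (106, -45, 42, 51, 38), (112, -45, 63, 46, 27), (118, -45, 112, 80, 50), (124, -45,
[... 612 characters left out ...]
 45, 229, 175, 118), (178, 45, 207, 176, 122), (184, 45, 94, 140, 102)]
scene x150 [(150, -100, 134, 95, 57), (150, -92, 134, 94, 57), (150, -84, 126, 88, 55), (150, -76, 112, 79, 49), (150, -68, 142, 103, 69), (150, -60, 243, 205, 146), (150, -52, 220, 160, 103), (150, -44, 235, 185, 124), (150, -36, 232, 179, 119), (150, -28, 242, 202, 142), (150, -20, 184, 120, 69), (150, -12, 179, 113, 64), (150, -4, 189, 121, 69), (150, 4, 190, 121, 66), (150, 12, 196, 126, 68), (150, 20, 199, 133, 79), (150, 28, 244, 206, 145), (150, 36, 232, 181, 124), (150, 44, 224, 166, 111), (150, 52, 214, 153, 96), (150, 60, 243, 207, 143), (150, 68, 240, 198, 58), (150, 76, 246, 213, 55), (150, 84, 212, 155, 77)]
```

```bash
python3 -c "
from plant import bot
print(bot.job_done())"
```

```text
the job is handed in; nothing more can be done
None
```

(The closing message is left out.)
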